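Put the slide case away on edge

ROBOT

A 6-joint arm with a two-finger parallel gripper is mounted at the origin on the work surface. World frame = base frame: x ahead of the robot, y to its left, z up, the work surface at z = 0. Lengths are in mm, angles in degrees, forces in N, time in s.
With the tool pointing down it reaches from about 350 to 950 mm from the base axis. Payload 17.4 kg.
Tool frame: the origin (TCP) lies between the finger pads; the fingertips stand 11 mm ahead of it and the grasp point (between the pads) lies 8 mm behind it (bot.nose_length is the distance from the TCP to the fingertips, in mm); z points along the fingers, y is the line along which they close (so a half turn about z gives the same grasp; the last joint's range is limited). The gripper opens to 93 mm and grips with 3 to 60 N. Pads are 15 mm wide; open, the fingers measure 128 mm over their backs; the gripper's body (75 mm by 188 mm) begins 65 mm behind the grasp point.
Start: joints at [66.131, 6.646, 82.598, -0, 90.757, -2.166], TCP at [249.627, 627.151, 229.646] pointing down, gripper open.
Joint ranges: [-162.19, 162.19], [-47.58, 125.68], [4.15, 143.07], [-65.23, 245.23], [0.69, 171.88], [-170.13, 170.13]. Speed limits (degrees/s): [108.29, 108.29, 127.2, 180, 180, 180].

INTERFACE

Orientations are given as a 3x3 rotation matrix whose columns are the frame's x, y, z axes.
In Python, from workcell import bot gives the robot as it stands. The module is installed in compiled form; this text tells all that it offers.
- The arm moves only by the shell command python3 -m handwheel 'ROWS' [FORCE]. ROWS is JSON, a list that holds one entry, the list of rows, each a list of 7 numbers: the turn, a rotation vector about the tool's x, y, z in units of 5 degrees (1.0 is 5 degrees), then the shift along the tool's x, y, z in units of 25 mm (1.0 is 25 mm), then the opening, from 0 (shut) to 1 (fully open). In form: [[[rx, ry, rz, dx, dy, dz, gripper], ...]]. A call has exactly 8 rows; each row shifts and turns the commanded pose from where the row before left it, along the tool's axes as they then stand; what a row does not reach is not made up. A row lasts 1/10 s, in which the tool goes at most 50 mm and 8.59 degrees, less where a joint would pass 70% of its speed; a pose out of reach is approached as far as the arm can. A call is refused whole if a number of a shift passes 1 or a number of a turn 1, either way. A call with a gripper value outside its range is refused whole. The fingers move at their own pace and stop on an object; FORCE is the grip in N (left out, the last holds). Time passes only in rows, so rows that do not move let the fingers close, or fill a call up. It gives the time, the measured TCP pose, the force, the opening and the grip force at its end, in the units of the state.
- bot.get_obs(): the state, without advancing time (a new reading comes with each control period).
- bot.capture(name): name is "scene" or "side" or "wrist"; returns (picture, depth): 420x560x3 uint8, blue, green, red; 420x560 float32, mm along the optical axis (not along the pixel's ray), 0 where there is no reading.
- bot.camera_model(name): a dict with "camera_matrix" (3x3 intrinsics, pixels), "extrinsics" (4x4, takes a point from camera to world coordinates); the wrist camera has in their place "mount" (4x4, takes a point from camera to tool coordinates, whose origin is the TCP and whose axes are the flange's). Camera axes: x right, y up, looking along -z (the intrinsics and any distortion apply to the point x, -y, -z); pixel columns grow to the right and rows downward; lengths in mm; the calibration is good to about 2 mm. A picture is of the moment at which its call begins: read the wrist's pose just before it. camera_model takes no time and is no camera call.
- bot.sign_off(): hands the job in; it is judged then, once.
The state is a dict: "time_s": time; "q": joint angles; "qvel": joint speeds; "joint_torque": joint torques, N m; "position": TCP position; "tcp_rot": TCP orientation; "force": force on the tool from outside, world axes, zero at the start; "ft_torque": the same for the moment, N m; "width": finger opening in mm; "grasp_force": force on a finger pad.
Only numpy, scipy, OpenCV 4.12 (cv2) and the standard library are available. Lean on these libraries where they do the work, as an engineer would, in place of code of your own. Each camera call takes 0.05 s, during which the arm holds its last target. There are 200 camera calls.

TASK

Put the slide things away: lift the wire carrier off the flat grey case by its handle and hang it by that handle on the hook stand, letting go of it. Then tip the case up so that it stands upright on its long thin edge on the rack's ledge, and slide it along the ledge into the bay behind the front rail until it is fully home against the end stop. Leave the bottle, the small carton and the jar where they are.

Things in the scene. Friction and masses are not known exactly. Their poses are not given: they have to be found in the camera images.
- rack: Fixed aluminium rack. Origin on the bench under the front face of its back panel; x away from the robot, square to the panel; y along the ledge towards the bay; z up. Ledge top 40 mm above the bench, 6 mm thick, x -60 to 0, y -145 to +120 mm, open below in front (legs behind x = -30). Panel (x 0 to 5) rises 55 mm above the ledge. The storage bay is its +y end (see rack_stop).
- rack_stop (a point): Point on the ledge at the inner face of the bay's end stop, midway across the bay; axes as the rack. In the rack's frame it is at (-19, +115, 40) mm. The stop is 60 mm high across the ledge. The bay's front rail is 25 mm high, its inner face 38 mm in front of the panel, from rack y +50 to +115, with a mouth flaring outward from y +50 to +29.
- case: Loose closed grey plastic box, 90 x 140 x 32 mm (x, y, z), 0.3 kg. Origin at the centre of its underside. It starts flat on the ledge, y along the ledge, far long edge 4 to 8 mm from the back panel, near long edge (-x side) overhanging the ledge towards the robot by 34 to 38 mm. It is to stand on a 140 x 32 mm side, x axis vertical.
- case_mid (a point): Centre of the case's volume (16 mm above its underside when flat).
- carrier: Loose steel wire basket for slides, base 60 x 84 mm (x, y), rim 44 mm high, 0.13 kg, standing on the case. Origin at the centre of its underside. An arched handle rises from its two short sides (y = -40 and +40); the handle's top is a straight round bar 10 mm thick along y from -34 to +34 mm, its axis 105 mm above the origin.
- carrier_handle (a point): Centre of the handle's top bar, on its axis. Axes as the carrier (bar along y).
- hookstand: Fixed steel stand with one hook. Origin on the bench at the post; the hook points along its own -x. Arm: round bar 8 mm thick, axis 200 mm above the bench, from the post (14 mm thick, 204 mm high) to x = -78 mm, then turned up to a tip at x = -92 mm, top 221 mm above the bench. Base plate 110 x 100 x 12 mm, x -45 to +65.
- hook_seat (a point): Point on top of the hook's arm, 62 mm out from the post, 204 mm above the bench, where the handle bar should lie across it. Axes as the stand.
- bottle: White bottle with red cap, 70 mm across, 150 mm high, a bystander. Origin at the centre of its underside.
- tipbox: Small brown carton 80 x 115 x 50 mm, a bystander behind the rack. Origin at the centre of its underside.
- jar: Small amber jar with black cap, 56 mm across, 60 mm high, a bystander behind the rack. Origin at the centre of its underside.
Things that resemble listed ones, but are neither listed nor needed, are in the scene too. Leave any green or yellow look-alike of the carrier alone.

How it is judged (in metres and radians):
On the way, in this order (a step that is already met when the one before it is completed fails the run):
1. the carrier hangs by its handle on the hook, let go (contact force between carrier and hookstand above 0.3 N and x of carrier_handle in the frame of hookstand between -0.092 and -0.005 m and horizontal distance between carrier_handle and hook_seat below 0.06 m and height (world z) of carrier_handle between 0.185 and 0.225 m and angle between carrier's own z axis and vertical below 0.45 rad and contact force between the fingers and carrier below 0.05 N and contact force between carrier and case below 0.05 N and contact force between carrier and rack below 0.05 N), for 0.2 s.
2. the case stands upright on its long thin edge on the ledge (angle between the x axis of case and the z axis of rack, either way round below 0.1 rad and z of case_mid in the frame of rack between 0.079 and 0.091 m and x of case_mid in the frame of rack between -0.05 and 0 m and contact force between case and rack above 0.5 N), for 0.2 s.
At the end, for the whole second after the job is handed in: Carrier hangs released by its handle bar from the hook arm, clear of case and rack, leaning under 25 deg; case stands on a long thin edge in the bay (0.10 rad of upright, 0.08 rad of parallel to the panel), its end within 6 mm of the end stop; all at rest (all of step 1 and all of step 2 and y of case_mid in the frame of rack_stop between -0.076 and -0.064 m and angle between the y axis of case and the y axis of rack, either way round below 0.08 rad and linear speed of case below 0.02 m/s and linear speed of carrier below 0.04 m/s); the robot touches nothing.
It fails at once if a bystander (bottle) is moved more than 30 mm (distance of bottle from where it was at the start of the episode above 0.03 m).
It fails at once if a bystander (tipbox) is moved more than 30 mm (distance of tipbox from where it was at the start of the episode above 0.03 m).
It fails at once if a bystander (jar) is moved more than 30 mm (distance of jar from where it was at the start of the episode above 0.03 m).
It also fails if it takes over 72 s, if anything falls off the work surface, if the arm or the gripper's body presses on something with over 40 N, if the wrist force passes 120 N, or if a joint passes its speed limit or range.

## Working session

There is one attempt and no reset: what is moved stays moved. The work goes in short steps, Python scripts to look and compute and a shell command to move; the robot and the scene stay as the last step left them, time stands still between calls to the robot, and variables do not carry over. Pictures are saved under pics/ and viewed, at most 10 in all, crops included, and the job is handed in when it is done.

```bash
mkdir -p pics; cat > h.py <<'E'
import numpy as np, cv2
from workcell import bot
def cap(n):
    o=bot.get_obs(); im,d=bot.capture(n); m=bot.camera_model(n); K=np.array(m["camera_matrix"])
    if n=="wrist":
        T=np.eye(4);T[:3,:3]=np.array(o["tcp_rot"]);T[:3,3]=o["position"];T=T@np.array(m["mount"])
    else: T=np.array(m["extrinsics"])
    return im,d,K,T
def pts(d,K,T):
    v,u=np.mgrid[:d.shape[0],:d.shape[1]]
    c=np.stack([(u-K[0,2])/K[0,0]*d,-(v-K[1,2])/K[1,1]*d,-d],-1)
    return c@T[:3,:3].T+T[:3,3]
E
python3 - <<'E'
from h import *
for n in("scene","side"):
    im,d,K,T=cap(n); cv2.imwrite(f"pics/{n}0.png",im); np.savez(f"{n}0.npz",im=im,d=d,K=K,T=T)
    print(n,T.round(2).tolist(),K.round(1).tolist(),bot.camera_model(n).keys())
print(bot.get_obs())
E
```

```text
scene [[0.76, -0.54, 0.35, 1094.27], [0.65, 0.63, -0.44, -620.94], [0.01, 0.56, 0.83, 1354.29], [0.0, 0.0, 0.0, 1.0]] [[530.1, 0.0, 283.9], [0.0, 530.1, 213.2], [0.0, 0.0, 1.0]] dict_keys(['camera_matrix', 'extrinsics'])
side [[0.8, 0.38, -0.47, -28.05], [-0.6, 0.48, -0.64, -841.1], [-0.02, 0.79, 0.61, 939.76], [0.0, 0.0, 0.0, 1.0]] [[490.3, 0.0, 281.2], [0.0, 490.3, 216.5], [0.0, 0.0, 1.0]] dict_keys(['camera_matrix', 'extrinsics'])
{'time_s': 0.1, 'q': array([ 6.61309895e+01,  6.67164928e+00,  8.26297793e+01, -1.33154803e-03,
        9.07556826e+01, -2.16688874e+00]), 'qvel': array([ 0.07682226, -0.00125091,  0.00592112, -0.06423367,  0.0105848 ,
       -0.12846723]), 'joint_torque': array([ 2.03157775e-03, -7.22882509e+01, -6.23876739e+01,  7.81782973e-02,
        2.27601151e-02, -9.60609145e-05]), 'position': array([249.56633506, 627.00296719, 228.99896602]), 'tcp_rot': array([[-9.29118767e-01,  3.69781248e-01, -3.82092784e-04],
       [ 3.69781445e-01,  9.29118311e-01, -9.20929497e-04],
       [ 1.44669435e-05, -9.96943701e-04, -9.99999503e-01]]), 'force': array([ 0.22998395, -0.39736935,  0.1351514 ]), 'ft_torque': array([ 0.00835897, -0.01013097, -0.019117  ]), 'grasp_force': 0.0, 'width': 93.10881219986862}
```

View pics/scene0.png

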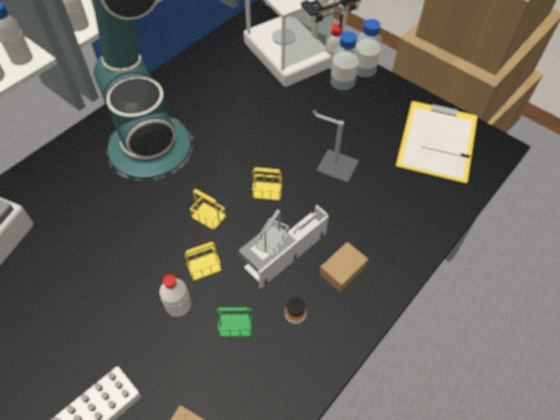

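View pics/side0.png

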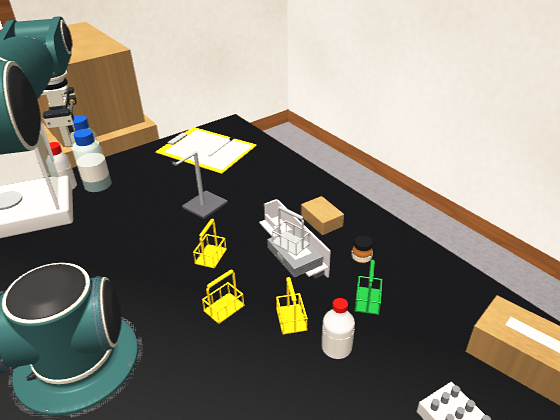

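The scene view shows the grey carrier on the case at (268,240), with the rack's bay and end stop near (320,215) and the hook stand at (338,150). The look-alikes are yellow at (267,183), (208,209) and (203,260), and green at (235,321). The bottle is at (175,295), the carton at (344,266) and the jar at (296,310). In the side view the grey carrier is at (290,235) and the hook stand at (200,185). I choose the grey carrier on the case, and will check it in a close crop.

```bash
python3 - <<'E'
from h import *
allp=[];allc=[]
for n in("scene","side"):
    z=np.load(f"{n}0.npz"); P=pts(z["d"],z["K"],z["T"]); im=z["im"]
    ok=(z["d"]>0)&(P[...,2]>6)&(P[...,2]<260)&(P[...,0]>200)&(P[...,0]<1000)&(abs(P[...,1])<500)
    print(n,ok.sum(), "bench z med",np.median(P[(z["d"]>0)&(abs(P[...,2])<15)][:,2]))
    allp.append(P[ok]);allc.append(im[ok])
    c=cv2.resize(im[170:300,220:360] if n=="scene" else im[140:290,160:340],None,fx=4,fy=4,interpolation=cv2.INTER_CUBIC); cv2.imwrite(f"pics/crop_{n}.png",c)
    N,l,s,cc=cv2.connectedComponentsWithStats(ok.astype(np.uint8))
    for i in range(1,N):
        if s[i,4]>60:
            q=P[l==i]; print(s[i],q.mean(0).round(),q.min(0).round(),q.max(0).round(),im[l==i].mean(0).round())
# top view raster 1px=1mm of region
fig=np.zeros((600,700,3),np.uint8)
for k,p in enumerate(allp):
    g=(p[:,2]).clip(0,255)
    for q,h in zip(p,g):
        x,y=int(q[0]-300),int(q[1]+300)
        if 0<=x<600 and 0<=y<700: cv2.circle(fig,(y,599-x),1,cv2.applyColorMap(np.uint8([[h]]),cv2.COLORMAP_JET)[0,0].tolist(),-1)
cv2.imwrite("pics/top.png",cv2.flip(fig,1))
E
```

```text
scene 9207 bench z med -0.9286542255611039
[ 311  109   48   73 1018] [528. 338.  49.] [339. 281.   6.] [597. 498. 223.] [108. 108. 109.]
[252 168  30  30 291] [424. 116.  59.] [373.  72.   6.] [476. 200. 114.] [ 77. 167. 186.]
[190 190  35  39 317] [353. -74.  56.] [ 285. -106.    6.] [396. -35. 113.] [ 79. 168. 188.]
[ 237  206   91   81 3307] [611. -32.  69.] [ 503. -149.    6.] [663. 120. 186.] [153. 158. 160.]
[185 243  35  37 335] [ 467. -203.   61.] [ 421. -253.    6.] [ 509. -155.  116.] [ 82. 176. 196.]
[ 320  243   48   49 1304] [780.  38.  44.] [721. -16.   6.] [820. 128.  59.] [102. 141. 169.]
[159 275  32  42 913] [ 510. -341.   90.] [ 428. -369.    6.] [ 532. -300.  156.] [133. 141. 163.]
[285 298  21  26 441] [ 763. -153.   47.] [ 734. -175.    7.] [ 787. -103.   66.] [62. 71. 82.]
[216 308  35  28 320] [ 658. -280.   65.] [ 606. -323.    6.] [ 707. -224.  115.] [ 86. 145.  74.]
side 9663 bench z med 1.163224685454452
[170 151  58  67 944] [520. 332.  55.] [428. 277.   6.] [596. 400. 221.] [125. 127. 130.]
[ 260  196   84   82 4255] [636. -25.  66.] [ 527. -152.    6.] [815. 171. 185.] [160. 179. 193.]
[194 219  32  48 478] [419. 115.  47.] [370.  66.   6.] [487. 199. 114.] [ 26. 205. 225.]
[352 236  31  78 885] [ 699. -215.   47.] [ 601. -325.    6.] [809. -92. 114.] [ 68. 130.  80.]
[203 270  41  52 586] [345. -74.  51.] [ 302. -109.    6.] [393. -37. 113.] [ 26. 209. 228.]
[277 277  31  57 572] [ 459. -208.   48.] [ 415. -256.    6.] [ 505. -154.  115.] [ 27. 220. 237.]
[ 322  298   33   61 1522] [ 478. -349.   85.] [ 456. -372.    6.] [ 523. -305.  153.] [179. 190. 221.]
```

View pics/top.png

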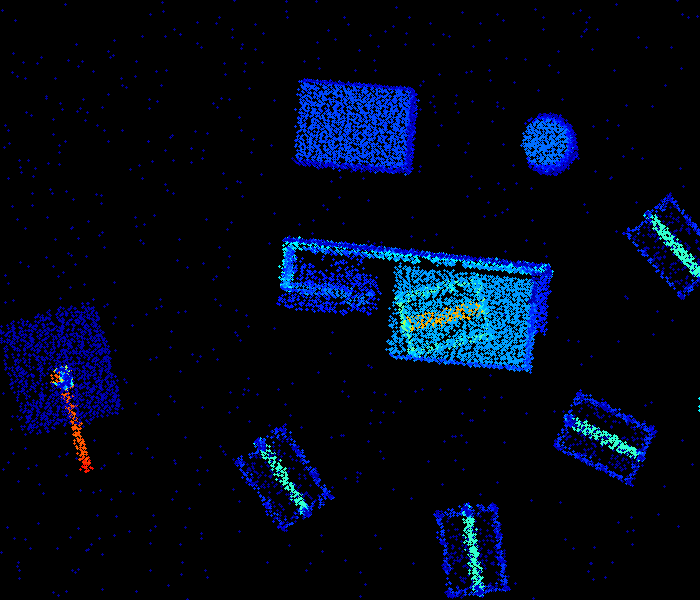

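View pics/crop_scene.png

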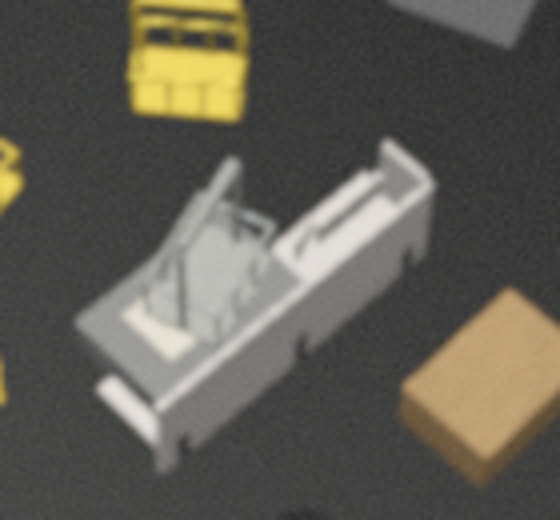

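The crop confirms the choice: the grey wire carrier stands on the grey case, its bar running (235,165)-(150,260) in the crop. The bay with its end stop is at the upper right (405,175). The height map shows the bar at about (443,318), the panel line from (283,240) to (551,268), and the hook arm from (62,378) to (87,470). Next I fit these precisely.

```bash
python3 - <<'E'
from h import *
def line(q):
    v=cv2.fitLine(q[:,:2].astype(np.float32),cv2.DIST_HUBER,0,.01,.01).ravel(); return v
for n in("scene","side"):
    z=np.load(f"{n}0.npz"); P=pts(z["d"],z["K"],z["T"]); im=z["im"];ok=z["d"]>0; p=P[ok]
    sel=lambda x0,x1,y0,y1,z0,z1:p[(p[:,0]>x0)&(p[:,0]<x1)&(p[:,1]>y0)&(p[:,1]<y1)&(p[:,2]>z0)&(p[:,2]<z1)]
    print("==",n)
    b=sel(550,640,-100,20,167,190); t=(b[:,:2]-b[:,:2].mean(0))@line(b)[:2]
    print("bar",len(b),b.mean(0).round(1),line(b).round(3),t.min().round(),t.max().round(), "mid",((line(b)[:2]*(t.min()+t.max())/2)+b[:,:2].mean(0)).round(1))
    h=sel(420,540,280,360,192,230); print("hook",len(h),h.mean(0).round(1),line(h).round(3),h.min(0).round(),h.max(0).round())
    c=sel(520,660,-140,20,66,78)
    r=cv2.minAreaRect(c[:,:2].astype(np.float32)); print("case",len(c),c[:,2].mean().round(1),r,cv2.boxPoints(r).round().tolist())
    t=sel(600,680,-145,105,88,100); v=line(t); print("panel top",len(t),t.mean(0).round(1),v.round(4))
    st=sel(605,665,95,130,92,106); print("stop",len(st),st.mean(0).round(1),np.percentile(st,[2,98],axis=0).round(1).tolist())
    l=sel(580,660,20,110,34,46); print("ledge",len(l),l.mean(0).round(1))
    l=sel(560,640,10,90,58,72); print("rail",len(l),l.mean(0).round(1),line(l).round(3))
    hb=sel(400,620,250,430,9,17); r=cv2.minAreaRect(hb[:,:2].astype(np.float32)); print("hbase",len(hb),hb[:,2].mean().round(1),r)
E
```

```text
== scene
bar 102 [587.4 -46.3 179.2] [ 2.28000e-01 -9.74000e-01  5.87726e+02 -4.67420e+01] -41.0 40.0 mid [587.3 -45.9]
hook 113 [485.9 328.1 203.5] [9.67000e-01 2.54000e-01 4.81123e+02 3.26735e+02] [432. 310. 194.] [532. 349. 223.]
case 1167 72.1 ((592.37646484375, -55.67985534667969), (159.19065856933594, 106.30160522460938), 83.9105453491211) [[531.0, -129.0], [637.0, -140.0], [654.0, 18.0], [548.0, 29.0]]
panel top 211 [643.1 -23.4  93.4] [ 1.049000e-01  9.945000e-01  6.447691e+02 -2.254540e+01]
stop 47 [639.9 112.7  97. ] [[613.9, 99.4, 92.2], [661.1, 118.6, 103.3]]
ledge 261 [619.   61.6  39.9]
rail 48 [608.1  57.9  63.5] [1.86000e-01 9.83000e-01 6.09283e+02 5.89610e+01]
hbase 560 12.4 ((512.1599731445312, 351.4929504394531), (178.1547393798828, 138.2516632080078), 5.832096576690674)
== side
bar 116 [581.6 -48.1 179.6] [ 2.25000e-01 -9.74000e-01  5.80934e+02 -4.80000e+01] -44.0 41.0 mid [581.2 -46.4]
hook 101 [479.  325.1 204.4] [9.63000e-01 2.69000e-01 4.77642e+02 3.24526e+02] [428. 308. 193.] [528. 343. 221.]
case 1128 73.3 ((587.1853637695312, -56.28721618652344), (161.11770629882812, 103.87773132324219), 84.94532012939453) [[528.0, -132.0], [632.0, -141.0], [646.0, 19.0], [543.0, 29.0]]
panel top 169 [635.7 -46.7  93.8] [ 1.064000e-01  9.943000e-01  6.369548e+02 -4.887460e+01]
stop 57 [634.  110.1  97.7] [[610.3, 95.9, 92.4], [657.5, 118.0, 103.8]]
ledge 189 [618.1  73.3  40.9]
rail 49 [603.4  57.9  63.9] [2.37000e-01 9.71000e-01 6.04037e+02 5.97130e+01]
hbase 563 12.9 ((530.3740234375, 338.8000183105469), (113.58428192138672, 104.53765869140625), 15.334644317626953)
```

```bash
python3 -c "
from h import *
print(np.array(bot.camera_model('wrist')['mount']).round(3).tolist(),np.array(bot.camera_model('wrist')['camera_matrix'])[0])"
python3 -m handwheel '[[[0,0,1,0,0,-0.9,1],[0,0,1,0,0,-0.9,1],[0,0,1,0,0,-0.9,1],[0,0,1,0,0,-0.9,1],[0,0,1,0,0,-0.9,1],[0,0,1,0,0,-0.9,1],[0,0,1,0,0,-0.9,1],[0,0,1,0,0,-0.9,1]]]' 30
python3 -m handwheel '[[[0,0,1,0,0,0,1],[0,0,1,0,0,0,1],[0,0,1,0,0,0,1],[0,0,0,-1,0.2,0,1],[0,0,0,-1,0.2,0,1],[0,0,0,-1,0.2,0,1],[0,0,0,-1,0.2,0,1],[0,0,0,-1,0.2,0,1]]]'
python3 -m handwheel '[[[0,0,0,-1,0.25,0,1],[0,0,0,-1,0.25,0,1],[0,0,0,-1,0.25,0,1],[0,0,0,-1,0.25,0,1],[0,0,0,-1,0.25,0,1],[0,0,0,-1,0.25,0,1],[0,0,0,-1,0.25,0,1],[0,0,0,-1,0.25,0,1]]]'
python3 -m handwheel '[[[0,0,0,-1,0.25,0,1],[0,0,0,-1,0.25,0,1],[0,0,0,-1,0.25,0,1],[0,0,0,-1,0.25,0,1],[0,0,0,-1,0.25,0,1],[0,0,0,-1,0.25,0,1],[0,0,0,-1,0.25,0,1],[0,0,0,-1,0.25,0,1]]]'

```

```text
[[-0.001, 0.964, 0.266, 74.261], [1.0, 0.001, 0.001, -0.251], [0.001, 0.266, -0.964, -155.402], [0.0, 0.0, 0.0, 1.0]] [289.68489327   0.         280.61441479]
time_s: 0.9
position: [249.6, 627.0, 410.2]
tcp_rot: [[-0.471, 0.882, -0.0], [0.882, 0.471, -0.001], [-0.0, -0.0, -1.0]]
force: [0.3, -0.1, 0.8]
width: 93.0
grasp_force: 0.0
time_s: 1.7
position: [303.0, 510.3, 409.2]
tcp_rot: [[-0.23, 0.973, -0.0], [0.973, 0.23, -0.001], [-0.0, -0.0, -1.0]]
force: [0.7, -0.3, 0.2]
width: 93.1
grasp_force: 0.0
time_s: 2.5
position: [397.6, 327.1, 409.4]
tcp_rot: [[-0.23, 0.973, -0.0], [0.973, 0.23, -0.0], [-0.0, -0.0, -1.0]]
force: [0.2, -0.3, 0.1]
width: 92.8
grasp_force: 0.0
time_s: 3.3
position: [492.3, 144.0, 409.4]
tcp_rot: [[-0.23, 0.973, -0.0], [0.973, 0.23, -0.0], [0.0, -0.0, -1.0]]
force: [0.2, 0.6, 0.0]
width: 93.0
grasp_force: 0.0
```

```bash
cat > fit.py <<'E'
from h import *
def line(q): return cv2.fitLine(q[:,:2].astype(np.float32),cv2.DIST_HUBER,0,.01,.01).ravel()
def fit(tag):
    im,d,K,T=cap("wrist"); np.savez(f"{tag}.npz",im=im,d=d,K=K,T=T); cv2.imwrite(f"pics/{tag}.png",im)
    P=pts(d,K,T); p=P[d>0]
    sel=lambda x0,x1,y0,y1,z0,z1:p[(p[:,0]>x0)&(p[:,0]<x1)&(p[:,1]>y0)&(p[:,1]<y1)&(p[:,2]>z0)&(p[:,2]<z1)]
    def f(name,*a):
        s=sel(*a)
        if len(s)<15: print(name,len(s)); return
        v=line(s); t=(s[:,:2]-s[:,:2].mean(0))@v[:2]; a,b=np.percentile(t,[1,99])
        print(name,len(s),"mean",s.mean(0).round(1),"dir",v[:2].round(4),"len",(b-a).round(1),"mid",(s[:,:2].mean(0)+v[:2]*(a+b)/2).round(1))
    f("bar",550,640,-110,20,172,190); f("hook",420,540,280,360,196,230); f("panel",600,680,-145,105,88,98.5)
    f("stop",605,665,95,130,95,106); f("rail",560,640,40,115,60,70); f("case",520,660,-145,40,68,76)
    c=sel(520,660,-145,40,68,76)
    if len(c)>50:print(cv2.minAreaRect(c[:,:2].astype(np.float32)))
    f("bench",700,720,-300,300,-20,20)
    hb=sel(420,620,250,430,9,17); 
    if len(hb)>50: print("hbase",len(hb),cv2.minAreaRect(hb[:,:2].astype(np.float32)))
E
python3 -c "
from fit import *
fit('w1')"
```

```text
bar 95 mean [586.9 -61.4 180.6] dir [ 0.2167 -0.9762] len 77.4 mid [582.9 -43.2]
hook 868 mean [481.1 326.5 205.4] dir [0.9649 0.2628] len 99.3 mid [478.7 325.9]
panel 387 mean [642.4   3.5  94. ] dir [0.1058 0.9944] len 248.1 mid [639.9 -19.7]
stop 108 mean [636.3 111.4  99.3] dir [ 0.9838 -0.1794] len 47.0 mid [634.9 111.6]
rail 146 mean [608.7  79.   64.8] dir [0.1377 0.9905] len 78.0 mid [608.7  79.2]
case 1065 mean [583.4 -25.8  73. ] dir [0.8303 0.5573] len 148.6 mid [589.8 -21.5]
((587.9277954101562, -45.824180603027344), (182.68690490722656, 98.92471313476562), 83.697021484375)
bench 1817 mean [7.099e+02 8.780e+01 7.000e-01] dir [3.e-04 1.e+00] len 556.5 mid [709.9  18.6]
hbase 3502 ((531.2610473632812, 340.3140869140625), (110.2063217163086, 99.4754409790039), 15.203130722045898)
```

View pics/w1.png

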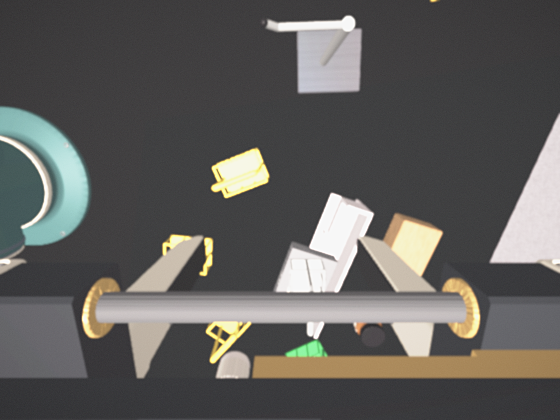

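The wrist view shows the hook stand at (330,50), the case, carrier and rack at (320,260), and the yellow carriers at (240,173) and below it. All fitted positions agree between the views. I grip the bar 21 mm off-centre on its -y side, so that the fingers clear the hook arm.

```bash

python3 -m handwheel '[[[0,0,0,-1,0.2,0.4,1],[0,0,0,-1,0.2,0.4,1],[0,0,0,-1,0.2,0.4,1],[0,0,0,-1,0.2,0.4,1],[0,0,0,-1,0.2,0.4,1],[0,0,0,-1,0.2,0.4,1],[0,0,0,-1,0.2,0.4,1],[0,0,0,-1,0.2,0.4,1]]]' 30
python3 -m handwheel '[[[0,0,0,-0.54,0.11,0.5,0.6],[0,0,0,-0.54,0.11,0.5,0.6],[0,0,0,0,0,0.8,0.6],[0,0,0,0,0,0.8,0.6],[0,0,0,0,0,0.4,0.6],[0,0,0,0,0,0,0.6],[0,0,0,0,0,0,0.6],[0,0,0,0,0,0,0.6]]]'
python3 -c "
from fit import *
fit('w2')"
```

```text
time_s: 4.15
position: [577.2, -41.5, 329.0]
tcp_rot: [[-0.23, 0.973, -0.0], [0.973, 0.23, 0.0], [0.0, -0.0, -1.0]]
force: [0.1, -0.5, 0.3]
width: 93.1
grasp_force: 0.0
time_s: 4.95
position: [588.8, -65.4, 255.8]
tcp_rot: [[-0.23, 0.973, 0.001], [0.973, 0.23, -0.0], [-0.001, 0.001, -1.0]]
force: [0.6, 0.9, 0.2]
width: 55.6
grasp_force: 0.0
bar 1068 mean [583.3 -41.8 181.3] dir [ 0.2285 -0.9735] len 74.9 mid [583.7 -43.4]
hook 0
panel 1435 mean [642.8  -8.3  94.6] dir [0.1052 0.9944] len 246.0 mid [641.6 -19.3]
stop 427 mean [636. 111.  99.] dir [ 0.9876 -0.1573] len 46.4 mid [635.1 111.1]
rail 441 mean [611.6  83.   65.2] dir [0.1871 0.9823] len 75.0 mid [610.5  77.2]
case 4877 mean [582.3 -64.9  72.9] dir [0.4455 0.8953] len 159.2 mid [585.8 -57.9]
((588.103759765625, -46.967132568359375), (184.23316955566406, 98.11534881591797), 83.98445892333984)
bench 3728 mean [7.10e+02 3.89e+01 4.00e-01] dir [0.0017 1.    ] len 472.3 mid [709.8 -45.7]
```

```bash

python3 -m handwheel '[[[0,0,0,0,0,0.8,0.6],[0,0,0,0,0,0.8,0.6],[0,0,0,0,0,0.8,0.6],[0,0,0,0,0,0.8,0.6],[0,0,0,0,0,0.27,0.6],[0,0,0,0,0,0,0],[0,0,0,0,0,0,0],[0,0,0,0,0,0,0]]]' 35
python3 -m handwheel '[[[0,0,0,0,0,0,0],[0,0,0,0,0,0,0],[0,0,0,0,0,-0.1,0],[0,0,0,0,0,-0.3,0],[0,0,0,0,0,-0.5,0],[0,0,0,0,0,-0.5,0],[0,0,0,0,0,-0.5,0],[0,0,0,0,0,-0.5,0]]]'

```

```text
time_s: 5.8
position: [589.0, -65.6, 169.3]
tcp_rot: [[-0.23, 0.973, 0.002], [0.973, 0.23, -0.0], [-0.001, 0.002, -1.0]]
force: [-0.0, 0.1, 0.2]
width: 36.2
grasp_force: 0.0
time_s: 6.6
position: [588.6, -65.5, 229.4]
tcp_rot: [[-0.23, 0.973, 0.001], [0.973, 0.23, -0.0], [-0.0, 0.001, -1.0]]
force: [0.1, 0.4, -1.7]
width: 8.8
grasp_force: 35.0
```

```bash

python3 -m handwheel '[[[0,0,-0.4,0,0,-0.1,0],[0,0,0,0.5,-0.15,0,0],[0,0,0,0.9,-0.25,0,0],[0,0,0,1,-0.27,0,0],[0,0,0,1,-0.27,0,0],[0,0,0,1,-0.27,0,0],[0,0,0,1,-0.27,0,0],[0,0,0,1,-0.27,0,0]]]'
python3 -m handwheel '[[[0,0,0,1,-0.27,0,0],[0,0,0,1,-0.27,0,0],[0,0,0,1,-0.27,0,0],[0,0,0,1,-0.27,0,0],[0,0,0,1,-0.27,0,0],[0,0,0,1,-0.27,0,0],[0,0,0,1,-0.27,0,0],[0,0,0,0.8,-0.22,0,0]]]'
python3 -m handwheel '[[[0,0,0,0.6,-0.15,0,0],[0,0,0,0.3,-0.1,0,0],[0,0,0,0.27,-0.07,0,0],[0,0,0,0,0,0,0],[0,0,0,0,0,0,0],[0,0,0,0,0,0,0],[0,0,0,0,0,0,0],[0,0,0,0,0,0,0]]]'
python3 - <<'E'
from fit import *
o=bot.get_obs();print(np.array(o["tcp_rot"]).round(3).tolist())
for n in("wrist","side"):
    im,d,K,T=cap(n); cv2.imwrite(f"pics/h_{n}.png",im); P=pts(d,K,T);p=P[d>0]
    sel=lambda x0,x1,y0,y1,z0,z1:p[(p[:,0]>x0)&(p[:,0]<x1)&(p[:,1]>y0)&(p[:,1]<y1)&(p[:,2]>z0)&(p[:,2]<z1)]
    c=o["position"]
    b=sel(c[0]-25,c[0]+15,c[1]+12,c[1]+65,c[2]-5,c[2]+25)
    h=sel(425,505,300,345,193,230)
    for nm,s in(("bar",b),("hook",h)):
        if len(s)>10:
            v=cv2.fitLine(s.astype(np.float32),cv2.DIST_HUBER,0,.01,.01).ravel(); print(n,nm,len(s),v.round(3),s.min(0).round(),s.max(0).round())
E
```

```text
time_s: 7.4
position: [502.8, 78.6, 230.4]
tcp_rot: [[-0.263, 0.965, -0.0], [0.965, 0.263, 0.0], [0.0, -0.0, -1.0]]
force: [-0.4, -0.4, -2.0]
width: 8.7
grasp_force: 35.0
time_s: 8.2
position: [400.2, 252.7, 230.4]
tcp_rot: [[-0.263, 0.965, -0.0], [0.965, 0.263, 0.0], [0.0, -0.0, -1.0]]
force: [-0.1, -0.5, -0.7]
width: 8.8
grasp_force: 35.0
time_s: 9.0
position: [386.5, 277.3, 230.4]
tcp_rot: [[-0.263, 0.965, -0.0], [0.965, 0.263, -0.0], [-0.0, -0.0, -1.0]]
force: [0.3, -0.5, -0.8]
width: 8.7
grasp_force: 35.0
[[-0.263, 0.965, -0.0], [0.965, 0.263, -0.0], [-0.0, -0.0, -1.0]]
wrist bar 1936 [-3.45000e-01  9.37000e-01 -4.80000e-02  3.76748e+02  3.13218e+02
  2.39519e+02] [366. 289. 226.] [401. 339. 255.]
wrist hook 1430 [ 9.59000e-01  2.56000e-01 -1.23000e-01  4.71960e+02  3.26250e+02
  2.04972e+02] [428. 310. 200.] [505. 338. 222.]
side bar 25 [-1.87000e-01  9.68000e-01 -1.65000e-01  3.69884e+02  3.20311e+02
  2.37984e+02] [366. 307. 226.] [376. 333. 243.]
side hook 72 [ 9.56000e-01  2.52000e-01 -1.49000e-01  4.65895e+02  3.21706e+02
  2.05124e+02] [427. 306. 197.] [505. 334. 222.]
```

```bash

python3 -m handwheel '[[[0,0,0,0.06,0.4,0,0],[0,0,0,0,0.5,0,0],[0,0,0,0,0.5,0,0],[0,0,0,0,0.5,0,0],[0,0,0,0,0.5,0,0],[0,0,0,0,0.5,0,0],[0,0,0,0,0.42,0,0],[0,0,0,0,0,0,0]]]'
python3 -m handwheel '[[[0,0,0,0,0,0.3,0],[0,0,0,0,0,0.3,0],[0,0,0,0,0,0.2,0],[0,0,0,0,0,0.1,0],[0,0,0,0,0,0.05,0],[0,0,0,0,0,0.05,0],[0,0,0,0,0,0,0],[0,0,0,0,0,0,0]]]'
python3 - <<'E'
from h import *
for n in("scene","side"):
    im,d,K,T=cap(n)
    uv=K@(np.diag([1,-1,-1])@np.linalg.inv(T)[:3]@np.array([460,320,190,1])); u,v=(uv[:2]/uv[2]).astype(int)
    cv2.imwrite(f"pics/hh_{n}.png",cv2.resize(im[max(v-60,0):v+60,max(u-60,0):u+60],None,fx=5,fy=5,interpolation=cv2.INTER_CUBIC))
a=[cv2.resize(cv2.imread(f"pics/hh_{n}.png"),(400,400)) for n in("scene","side")]
cv2.imwrite("pics/hh.png",np.hstack(a))
E
```

```text
time_s: 9.9
position: [467.0, 301.1, 230.0]
tcp_rot: [[-0.263, 0.965, -0.001], [0.965, 0.263, -0.0], [-0.0, -0.001, -1.0]]
force: [-0.4, 0.4, -1.3]
width: 8.7
grasp_force: 35.0
time_s: 10.7
position: [466.0, 301.0, 205.6]
tcp_rot: [[-0.264, 0.965, 0.0], [0.965, 0.264, 0.0], [0.0, 0.0, -1.0]]
force: [-0.4, -0.3, -2.0]
width: 9.1
grasp_force: 35.0
```

View pics/hh.png

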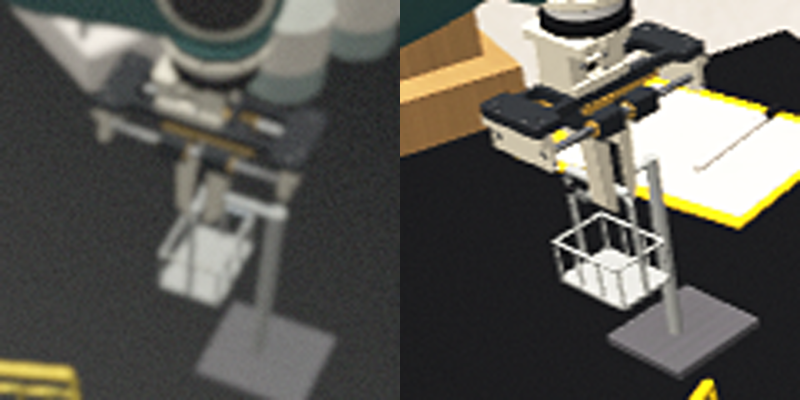

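Both crops show the gripper holding the carrier, with the hook arm passing under the bar inside the arch ((230,200) left, (640,165) right). I lower it the last few millimetres.

```bash

python3 -m handwheel '[[[0,0,0,0,0,0.04,0],[0,0,0,0,0,0.04,0],[0,0,0,0,0,0.04,0],[0,0,0,0,0,0.04,0],[0,0,0,0,0,0.03,0],[0,0,0,0,0,0,0],[0,0,0,0,0,0,0],[0,0,0,0,0,0,0]]]' 

```

```text
time_s: 11.6
position: [466.5, 300.9, 201.9]
tcp_rot: [[-0.264, 0.965, 0.002], [0.965, 0.264, 0.001], [0.0, 0.002, -1.0]]
force: [0.5, -3.0, 8.8]
width: 8.8
grasp_force: 35.0
```

```bash

python3 -m handwheel '[[[0,0,0,0,0,-0.02,0.08],[0,0,0,0,0,0,0.15],[0,0,0,0,0,0,0.3],[0,0,0,0,0,0,0.45],[0,0,0,0,0,0,0.45],[0,0,0,0,0,0,0.45],[0,0,0,0,0,0,0.45],[0,0,0,0,0,0,0.45]]]' 
python3 -m handwheel '[[[0,0,0,0,0,-0.4,0.45],[0,0,0,0,0,-0.6,0.45],[0,0,0,0,0,-0.8,0.45],[0,0,0,0,0,-1,0.45],[0,0,0,0,0,-1,0.45],[0,0,0,0,0,-1,0.45],[0,0,0,0,0,-1,0.45],[0,0,0,0,0,-1,0.45]]]' 
python3 - <<'E'
from h import *
r=[]
for n in("scene","side"):
    im,d,K,T=cap(n)
    uv=K@(np.diag([1,-1,-1])@np.linalg.inv(T)[:3]@np.array([460,320,160,1])); u,v=(uv[:2]/uv[2]).astype(int)
    r.append(cv2.resize(im[max(v-60,0):v+60,max(u-60,0):u+60],(400,400),interpolation=cv2.INTER_CUBIC))
    P=pts(d,K,T);p=P[d>0]
    s=p[(abs(p[:,0]-460)<60)&(abs(p[:,1]-320)<50)&(p[:,2]>200)&(p[:,2]<226)]; print(n,len(s))
cv2.imwrite("pics/rel.png",np.hstack(r))
E
```

```text
time_s: 12.4
position: [466.0, 300.9, 201.1]
tcp_rot: [[-0.264, 0.965, -0.0], [0.965, 0.264, -0.0], [-0.0, -0.0, -1.0]]
force: [-0.4, -0.1, -0.1]
width: 41.6
grasp_force: 0.0
time_s: 13.2
position: [465.8, 300.8, 373.9]
tcp_rot: [[-0.264, 0.965, 0.001], [0.965, 0.264, 0.001], [0.0, 0.001, -1.0]]
force: [0.6, 0.9, -0.6]
width: 41.5
grasp_force: 0.0
scene 143
side 139
```

View pics/rel.png

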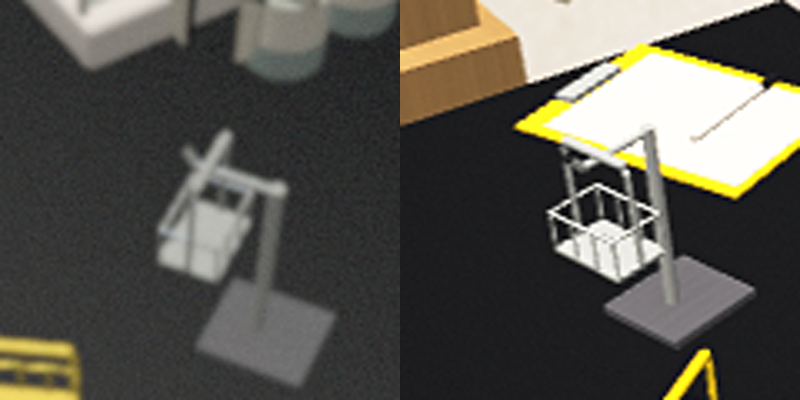

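The carrier hangs from the hook, released and level ((210,200) left, (600,230) right). Now I measure the bare case in the rack frame.

```bash
cat >> h.py <<'E'
ex=np.array([.99443,-.1054,0]);ey=np.array([.1054,.99443,0]);ez=np.array([0,0,1.])
R=np.stack([ex,ey,ez]); off=np.array([636.7,60.4,0])
def rack(p): return np.asarray(p)@R.T-off
def case_report():
    for n in("scene","side"):
        im,d,K,T=cap(n); q=rack(pts(d,K,T)[d>0])
        c=q[(q[:,0]>-120)&(q[:,0]<-4)&(q[:,1]>-150)&(q[:,1]<40)&(q[:,2]>67)&(q[:,2]<78)]
        c2=c[(c[:,1]>-120)&(c[:,1]<5)&(c[:,0]>-90)&(c[:,0]<-15)]
        A=c[(c[:,1]>-110)&(c[:,1]<0)];B=c[(c[:,0]>-85)&(c[:,0]<-20)]
        print(n,"z",c2[:,2].mean().round(1),"x",np.percentile(A[:,0],[.5,2,98,99.5]).round(1),"y",np.percentile(B[:,1],[.5,2,98,99.5]).round(1),cv2.minAreaRect(c[:,:2].astype(np.float32)))
        s=q[(q[:,0]>-45)&(q[:,0]<-5)&(q[:,1]>100)&(q[:,1]<130)&(q[:,2]>97)&(q[:,2]<104)];print(" stop y",s[:,1].mean().round(1))
        s=q[(q[:,0]>-8)&(q[:,0]<12)&(q[:,1]>-100)&(q[:,1]<100)&(q[:,2]>92)&(q[:,2]<99)];print(" panel x",s[:,0].mean().round(1))
E
python3 -c "
from h import *
case_report()"
python3 -m handwheel '[[[0,0,1,-1,0,0,0.45],[0,0,1,-1,0,0,0.45],[0,0,1,-1,0,0,0.45],[0,0,1,-1,0,0,0.45],[0,0,0.27,-1,0,0,0.45],[0,0,0,-1,0,0,0.45],[0,0,0,-1,0,0,0.45],[0,0,0,-1,0,0,0.45]]]'
```

```text
scene z 71.6 x [-93.3 -91.4  -7.4  -6.2] y [-129.9 -128.     6.8   10.2] ((-49.62596893310547, -59.871070861816406), (89.51051330566406, 143.16775512695312), 0.5093804597854614)
 stop y 119.8
 panel x 6.7
side z 73.0 x [-97.2 -96.3  -8.2  -6. ] y [-132.2 -130.9    5.5    9.5] ((-51.14019775390625, -47.499114990234375), (93.00984191894531, 171.0915069580078), 0.13690243661403656)
 stop y 118.6
 panel x 2.5
time_s: 14.2
position: [469.1, 101.8, 370.3]
tcp_rot: [[0.105, 0.994, -0.001], [0.994, -0.105, -0.0], [-0.0, -0.001, -1.0]]
force: [0.1, 0.6, 0.1]
width: 41.5
grasp_force: 0.0
```

```bash

python3 -m handwheel '[[[0,0,0,-0.7,0.25,0.7,0.84],[0,0,0,-0.7,0.25,0.7,0.84],[0,0,0,-0.7,0.25,0.7,0.84],[0,0,0,-0.7,0.25,0.7,0.84],[0,0,0,-0.7,0.25,0.7,0.84],[0,0,0,-0.7,0.25,0.7,0.84],[0,0,0,-0.6,0.25,0.7,0.84],[0,0,0,-0.6,0.25,0.7,0.84]]]' 20
python3 -m handwheel '[[[-1,0,0,0,0,0,0.84],[-1,0,0,0,0,0,0.84],[-1,0,0,0,0,0,0.84],[-1,0,0,0,0,0,0.84],[-1,0,0,0,0,0,0.84],[-1,0,0,0,0,0,0.84],[-1,0,0,0,0,0,0.84],[-1,0,0,0,0,0,0.84]]]'
python3 -c "
from h import *
o=bot.get_obs();print(o['q'].round(1),rack(o['position']).round(1),(R@o['tcp_rot']).round(3).tolist())"
```

```text
time_s: 15.0
position: [504.7, -37.4, 229.6]
tcp_rot: [[0.106, 0.994, -0.001], [0.994, -0.106, 0.0], [0.0, -0.001, -1.0]]
force: [0.1, 0.1, -0.4]
width: 78.5
grasp_force: 0.0
time_s: 15.8
position: [504.7, -36.6, 230.5]
tcp_rot: [[0.105, 0.76, 0.641], [0.994, -0.081, -0.068], [-0.0, 0.645, -0.764]]
force: [0.3, 0.3, 0.0]
width: 78.2
grasp_force: 0.0
[ -7.6 -42.  126.9   1.2  55.   -1.9] [-130.9  -43.6  230.5] [[0.0, 0.764, 0.645], [1.0, -0.0, -0.0], [-0.0, 0.645, -0.764]]
```

```bash

python3 -m handwheel '[[[-1,0,0,-0.06,0,0,0.84],[0,0,0,0,-0.45,0.54,0.84],[0,0,0,0,-0.45,0.54,0.84],[0,0,0,0,-0.45,0.54,0.84],[0,0,0,0,-0.45,0.54,0.84],[0,0,0,0,-0.45,0.54,0.84],[0,0,0,0,-0.45,0.54,0.84],[0,0,0,0,-0.45,0.54,0.84]]]'
python3 - <<'E'
from h import *
o=bot.get_obs();print(o['q'].round(1),rack(o['position']).round(1),(R@o['tcp_rot']).round(3).tolist())
im,d,K,T=cap("side"); cv2.imwrite("pics/pre.png",cv2.resize(im[150:350,150:400],None,fx=3,fy=3,interpolation=cv2.INTER_CUBIC))
E
```

```text
time_s: 16.6
position: [515.4, -39.3, 107.0]
tcp_rot: [[0.105, 0.704, 0.702], [0.994, -0.075, -0.074], [-0.0, 0.706, -0.708]]
force: [-0.1, -0.6, -0.2]
width: 78.4
grasp_force: 0.0
[ -7.9 -38.8 138.3   2.3  35.6  -3.2] [-120.   -45.1  107. ] [[0.0, 0.708, 0.706], [1.0, 0.0, -0.0], [-0.0, 0.706, -0.708]]
```

View pics/pre.png

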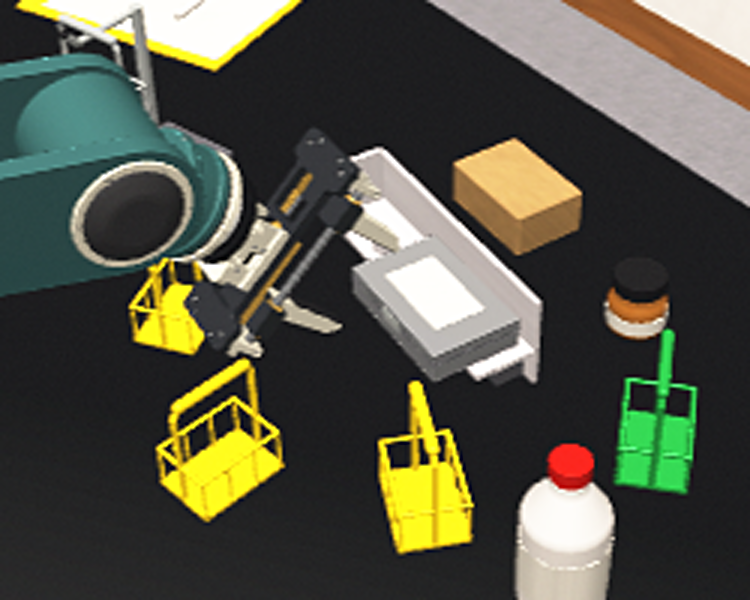

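The gripper is pitched in front of the case: upper finger at (375,220), lower at (310,315), the lower one heading under the overhang. The yellow look-alikes at (225,440) and (165,300) are clear of it.

```bash

python3 -m handwheel '[[[0,0,0,0,0,0.4,0.84],[0,0,0,0,0,0.4,0.84],[0,0,0,0,0,0.4,0.84],[0,0,0,0,0,0.4,0.84],[0,0,0,0,0,0.4,0.84],[0,0,0,0,0,0.4,0.84],[0,0,0,0,0,0.4,0.84],[0,0,0,0,0,0,0.84]]]'
python3 - <<'E'
from h import *
o=bot.get_obs();print(o['q'].round(1),rack(o['position']).round(1),(R@o['tcp_rot']).round(3).tolist())
im,d,K,T=cap("side"); np.savez("in.npz",im=im)
E
```

```text
time_s: 17.45
position: [564.9, -44.5, 57.9]
tcp_rot: [[0.105, 0.705, 0.702], [0.994, -0.075, -0.074], [0.0, 0.705, -0.709]]
force: [1.0, 0.1, -0.4]
width: 77.9
grasp_force: 0.0
[ -7.7 -25.  135.1   2.7  25.   -3.6] [-70.3 -45.1  57.9] [[0.0, 0.709, 0.705], [1.0, -0.0, 0.0], [0.0, 0.705, -0.709]]
```

```bash

python3 -m handwheel '[[[0,0,0,0,0.17,-0.175,0.84],[0,0,0,0,0.17,-0.175,0.8],[0,0,0,0,0.17,-0.175,0.75],[0,0,0,0,0.17,-0.175,0.7],[0,0,0,0,0.17,-0.175,0.65],[0,0,0,0,0.17,-0.175,0.6],[0,0,0,0,0.17,-0.175,0.55],[0,0,0,0,0.17,-0.175,0.5]]]' 15
python3 - <<'E'
from h import *
o=bot.get_obs();print(o['q'].round(1),rack(o['position']).round(1),o['width'],o['force'].round(1))
im,d,K,T=cap("side"); cv2.imwrite("pics/lift.png",cv2.resize(im[170:300,220:360],None,fx=4,fy=4,interpolation=cv2.INTER_CUBIC))
E
```

```text
time_s: 18.3
position: [564.1, -44.5, 108.3]
tcp_rot: [[0.105, 0.704, 0.703], [0.994, -0.075, -0.075], [-0.0, 0.707, -0.707]]
force: [-0.4, 0.6, -1.6]
width: 48.6
grasp_force: 0.6
[ -7.7 -29.3 132.8   2.2  31.5  -3. ] [-71.  -45.2 108.3] 48.62300390946143 [-0.4  0.6 -1.6]
```

View pics/lift.png

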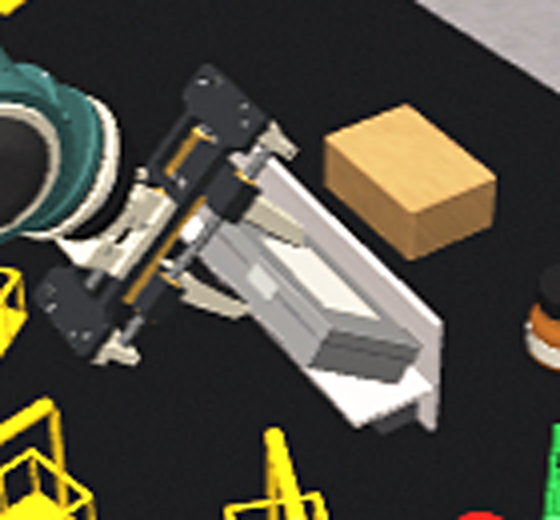

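The case's near edge is lifted between the fingers (lower finger at (210,295), upper at (270,215)), with the far edge on the ledge. I close to align it.

```bash

python3 -m handwheel '[[[0,0,0,0,0,0,0.45],[0,0,0,0,0,0,0.4],[0,0,0,0,0,0,0.35],[0,0,0,0,0,0,0.3],[0,0,0,0,0,0,0.2],[0,0,0,0,0,0,0.1],[0,0,0,0,0,0,0],[0,0,0,0,0,0,0]]]' 25
python3 - <<'E'
from h import *
o=bot.get_obs();print(o['q'].round(1),rack(o['position']).round(1),o['width'],o['force'].round(1))
im,d,K,T=cap("side"); cv2.imwrite("pics/grip.png",cv2.resize(im[170:300,220:360],None,fx=4,fy=4,interpolation=cv2.INTER_CUBIC))
q=rack(pts(d,K,T)[d>0]); c=q[(q[:,1]>-125)&(q[:,1]<-80)&(q[:,0]<-4)&(q[:,0]>-130)&(q[:,2]>48)]
u,n=c@[.707,0,-.707],c@[.707,0,.707]
print(len(c)); H,e=np.histogram(n,bins=np.arange(-20,90,4)); print(dict(zip(e.tolist(),H.tolist())))
b=c[n>np.median(n)] ; 
E
```

```text
time_s: 19.15
position: [564.4, -44.5, 107.8]
tcp_rot: [[0.105, 0.703, 0.703], [0.994, -0.075, -0.075], [-0.0, 0.707, -0.707]]
force: [-0.5, 0.3, -2.9]
width: 32.2
grasp_force: 24.7
[ -7.7 -29.2 132.8   2.2  31.4  -3. ] [-70.7 -45.2 107.8] 32.21073584852692 [-0.5  0.3 -2.9]
368
{-20: 0, -16: 0, -12: 0, -8: 0, -4: 0, 0: 0, 4: 0, 8: 10, 12: 20, 16: 25, 20: 20, 24: 21, 28: 21, 32: 19, 36: 21, 40: 66, 44: 66, 48: 7, 52: 10, 56: 3, 60: 8, 64: 7, 68: 5, 72: 0, 76: 0, 80: 0, 84: 0}
```

View pics/grip.png

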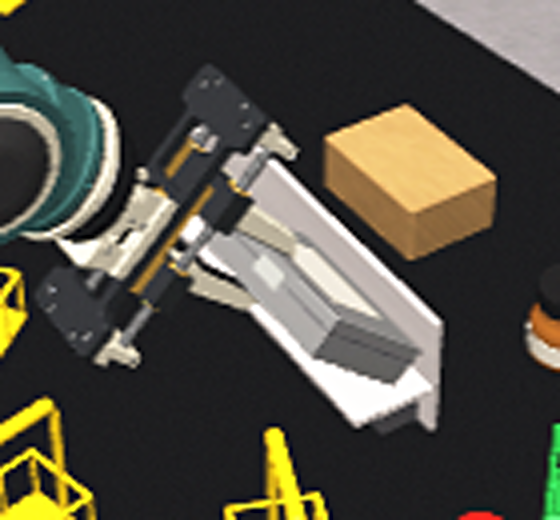

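```bash

python3 -m handwheel '[[[0,0,0,0,0.1,-0.15,0],[0,0,0,0,0.25,-0.25,0],[0,0,0,0,0.3,-0.3,0],[0.5,0,0,0,0,0,0],[1,0,0,0,0,0,0],[1,0,0,0,0,0,0],[1,0,0,0,0,0,0],[1,0,0,0,0,0,0]]]' 30
python3 -m handwheel '[[[1,0,0,0,0,0,0],[1,0,0,0,0,0,0],[1,0,0,0,0,0,0],[1,0,0,0,0,0,0],[0.5,0,0,0,0,0,0],[0,0,0,0,0.4,0,0],[0,0,0,0,0.6,0,0],[0,0,0,0,0.5,0,0]]]'
python3 - <<'E'
from h import *
def rep():
    o=bot.get_obs();print(rack(o['position']).round(1),o['width'],o['force'].round(1),(R@o['tcp_rot']).round(3).tolist())
    for n in("side","scene"):
        im,d,K,T=cap(n); q=rack(pts(d,K,T)[d>0]); tx,ty=rack(o['position'])[:2]
        top=q[(abs(q[:,0]-tx)<15)&(((q[:,1]>ty-85)&(q[:,1]<ty-40))|((q[:,1]>ty+35)&(q[:,1]<ty+60)))&(q[:,2]>100)&(q[:,2]<160)]
        h=top[top[:,2]>np.percentile(top[:,2],90)-4] if len(top)>10 else top
        print(n,len(h),h.mean(0).round(1) if len(h) else "", "y",np.percentile(h[:,1],[0,5,95,100]).round(1) if len(h) else "")
        if len(h)>20: print(np.polyfit(h[:,1],h[:,2],1).round(3),np.polyfit(h[:,1],h[:,0],1).round(3))
rep()
E
```

```text
time_s: 20.0
position: [563.9, -44.5, 133.5]
tcp_rot: [[0.106, 0.919, 0.379], [0.994, -0.098, -0.04], [-0.0, 0.381, -0.925]]
force: [0.1, 0.1, -2.9]
width: 32.0
grasp_force: 29.6
time_s: 20.8
position: [602.2, -48.5, 132.5]
tcp_rot: [[0.105, 0.994, 0.003], [0.994, -0.105, -0.0], [-0.0, 0.003, -1.0]]
force: [-0.4, -0.2, -3.3]
width: 32.2
grasp_force: 29.6
[-32.8 -45.1 132.5] 32.221549983362124 [-0.4 -0.2 -3.3] [[0.0, 1.0, 0.003], [1.0, -0.0, -0.0], [-0.0, 0.003, -1.0]]
side 120 [ -33.4 -103.1  139.2] y [-129.9 -127.6  -85.3    7.6]
[-4.00000e-03  1.38746e+02] [ -0.054 -38.986]
scene 88 [ -30.6 -108.7  138.5] y [-129.4 -128.   -89.8  -85.9]
[-1.30000e-02  1.37084e+02] [ -0.037 -34.66 ]
```

```bash

python3 -m handwheel '[[[0,0,0,0,0.2,0.1,0],[0,0,0,0,0.2,0.1,0],[0,0,0,0,0,0.1,0],[0,0,0,0,0,0.05,0],[0,0,0,0,0,0.03,0],[0,0,0,0,0,0,0],[0,0,0,0,0,0,0],[0,0,0,0,0,0,0]]]' 
python3 -m handwheel '[[[0,0,0,0,0.05,0,0],[0,0,0,0,0.05,0,0],[0,0,0,0,0.05,0,0],[0,0,0,0,0.05,0,0],[0,0,0,0,0,0,0],[0,0,0,0,0,0,0],[0,0,0,0,0,0,0],[0,0,0,0,0,0,0]]]' 
python3 -c "
from h import *
o=bot.get_obs();print(rack(o['position']).round(1),o['width'],(R@o['force']).round(1),o['ft_torque'].round(2),(R@o['tcp_rot']).round(3).tolist())"
```

```text
time_s: 21.7
position: [611.8, -49.5, 124.3]
tcp_rot: [[0.105, 0.994, 0.004], [0.994, -0.105, -0.0], [-0.0, 0.004, -1.0]]
force: [1.8, 1.2, 9.7]
width: 32.4
grasp_force: 29.8
time_s: 22.5
position: [615.8, -50.0, 123.1]
tcp_rot: [[0.105, 0.994, 0.001], [0.994, -0.105, -0.0], [-0.0, 0.001, -1.0]]
force: [-2.1, 1.0, 6.1]
width: 31.6
grasp_force: 30.0
[-19.1 -45.2 123.1] 31.632636705935177 [-2.2  0.8  6.1] [ 0.06  1.05 -0.02] [[0.0, 1.0, 0.001], [1.0, -0.0, -0.0], [-0.0, 0.001, -1.0]]
```

```bash

for i in 1 2; do python3 -m handwheel '[[[0,0,0,0,0.04,0,0],[0,0,0,0,0.04,0,0],[0,0,0,0,0,0,0],[0,0,0,0,0,0,0],[0,0,0,0,0,0,0],[0,0,0,0,0,0,0],[0,0,0,0,0,0,0],[0,0,0,0,0,0,0]]]' >/dev/null
python3 -c "
from h import *
o=bot.get_obs();print(rack(o['position']).round(1),o['width'],(R@o['force']).round(1),(R@o['ft_torque']).round(2),o['time_s'])"
done
```

```text
[-17.3 -45.2 123. ] 31.90009717336124 [-4.2  0.4  7.1] [-0.05  1.5  -0.03] 23.3
[-15.3 -45.2 123. ] 31.498833092089562 [-4.6  1.3  6.4] [-0.07  1.44 -0.12] 24.1
```

```bash

for i in 1 2; do python3 -m handwheel '[[[0,0,0,0,0.03,0,0],[0,0,0,0,0.03,0,0],[0,0,0,0,0,0,0],[0,0,0,0,0,0,0],[0,0,0,0,0,0,0],[0,0,0,0,0,0,0],[0,0,0,0,0,0,0],[0,0,0,0,0,0,0]]]' >/dev/null
python3 -c "
from h import *
o=bot.get_obs();print(rack(o['position']).round(1),o['width'],(R@o['force']).round(1),(R@o['ft_torque']).round(2),o['time_s'])"
done
```

```text
[-13.9 -45.2 123. ] 31.937284989605754 [-5.3  0.6  6.4] [-0.1   1.46  0.04] 24.9
[-13.5 -45.2 123. ] 31.809013282386708 [-18.4  -0.2  11.7] [-0.13  3.53  0.1 ] 25.7
```

```bash

python3 -m handwheel '[[[0,0,0,0,-0.06,-0.02,0],[0,0,0,0,-0.06,0,0],[0,0,0,0,-0.06,0,0],[0,0,0,0,0,0,0],[0,0,0,0.1,0,0,0],[0,0,0,0.1,0,0,0],[0,0,0,0,0,0,0],[0,0,0,0,0,0,0]]]'
python3 - <<'E'
from h import *
o=bot.get_obs();print(rack(o['position']).round(1),o['width'],(R@o['force']).round(1),(R@o['ft_torque']).round(2),o['time_s'])
im,d,K,T=cap("side"); q=rack(pts(d,K,T)[d>0])
f=q[(q[:,1]>-118)&(q[:,1]<-80)&(q[:,0]<-20)&(q[:,0]>-50)&(q[:,2]>55)&(q[:,2]<115)]
e=q[(q[:,1]<-110)&(q[:,1]>-140)&(q[:,0]<-8)&(q[:,0]>-28)&(q[:,2]>50)&(q[:,2]<120)]
A=np.c_[f[:,1:],np.ones(len(f))];print("front face x=a*y+b*z+c",len(f),np.linalg.lstsq(A,f[:,0],rcond=None)[0].round(3),f[:,0].mean().round(1),"end y",len(e),np.median(e[:,1]).round(1))
E
```

```text
time_s: 26.5
position: [619.0, -45.1, 123.0]
tcp_rot: [[0.105, 0.994, 0.0], [0.994, -0.105, 0.0], [0.0, 0.0, -1.0]]
force: [0.9, 0.5, 4.0]
width: 31.6
grasp_force: 30.0
[-16.4 -40.  123. ] 31.5586015028793 [0.8 0.6 4. ] [-0.15  0.03 -0.02] 26.5
front face x=a*y+b*z+c 140 [ 2.0000e-03 -3.0000e-03 -3.3004e+01] -33.5 end y 131 -125.2
```

```bash

python3 -m handwheel '[[[0,0,0,0.2,-0.02,0,0],[0,0,0,0.3,0,0,0],[0,0,0,0.3,0,0,0],[0,0,0,0.3,0,0,0],[0,0,0,0.3,0,0,0],[0,0,0,0.2,0,0,0],[0,0,0,0,0,0,0],[0,0,0,0,0,0,0]]]'
python3 -c "
from h import *
o=bot.get_obs();print(rack(o['position']).round(1),(R@o['force']).round(1),(R@o['ft_torque']).round(2))"
python3 -m handwheel '[[[0,0,0,0.3,0,0,0],[0,0,0,0.3,0,0,0],[0,0,0,0.3,0,0,0],[0,0,0,0.3,0,0,0],[0,0,0,0.3,0,0,0],[0,0,0,0.2,0,0,0],[0,0,0,0,0,0,0],[0,0,0,0,0,0,0]]]'
python3 -c "
from h import *
o=bot.get_obs();print(rack(o['position']).round(1),(R@o['force']).round(1),(R@o['ft_torque']).round(2))"
```

```text
time_s: 27.35
position: [622.7, -4.2, 123.0]
tcp_rot: [[0.105, 0.994, 0.0], [0.994, -0.105, 0.001], [0.001, 0.0, -1.0]]
force: [1.2, 2.5, 5.1]
width: 31.9
grasp_force: 30.0
[-17.1   1.  123. ] [1.  2.6 5.1] [0.33 0.04 0.08]
time_s: 28.15
position: [627.1, 38.0, 123.0]
tcp_rot: [[0.105, 0.994, 0.0], [0.994, -0.105, 0.001], [0.001, 0.0, -1.0]]
force: [1.2, 1.7, 5.9]
width: 31.7
grasp_force: 30.0
[-17.1  43.4 123. ] [1.  1.8 5.9] [ 0.25  0.01 -0.  ]
```

```bash

python3 -m handwheel '[[[0,0,0,0.2,0,0,0],[0,0,0,0.2,0,0,0],[0,0,0,0.05,0,0,0],[0,0,0,0,0,0,0],[0,0,0,0,0,0,0],[0,0,0,0,0,0,0],[0,0,0,0,0,0,0],[0,0,0,0,0,0,0]]]' >/dev/null
python3 -c "
from h import *
o=bot.get_obs();print(rack(o['position']).round(1),(R@o['force']).round(1),(R@o['ft_torque']).round(2))"
for i in 1 2; do python3 -m handwheel '[[[0,0,0,0.04,0,0,0],[0,0,0,0.04,0,0,0],[0,0,0,0.02,0,0,0],[0,0,0,0,0,0,0],[0,0,0,0,0,0,0],[0,0,0,0,0,0,0],[0,0,0,0,0,0,0],[0,0,0,0,0,0,0]]]' >/dev/null
python3 -c "
from h import *
o=bot.get_obs();print(rack(o['position']).round(1),(R@o['force']).round(1),(R@o['ft_torque']).round(2))"
done
```

```text
[-17.   54.3 123. ] [ 0.9 -1.3  4.9] [-0.3  -0.06  0.07]
[-17.   56.5 123. ] [ 0.7 -3.3  6.3] [-0.75  0.03  0.04]
[-17.   58.9 123. ] [ 0.2 -4.1  5.1] [-0.66 -0.05  0.06]
```

```bash

for i in 1 2; do python3 -m handwheel '[[[0,0,0,0.03,0,0,0],[0,0,0,0.03,0,0,0],[0,0,0,0,0,0,0],[0,0,0,0,0,0,0],[0,0,0,0,0,0,0],[0,0,0,0,0,0,0],[0,0,0,0,0,0,0],[0,0,0,0,0,0,0]]]' >/dev/null
python3 -c "
from h import *
o=bot.get_obs();print(rack(o['position']).round(1),(R@o['force']).round(1),(R@o['ft_torque']).round(2),o['time_s'])"
done
python3 - <<'E'
from h import *
for n in("side","scene"):
    im,d,K,T=cap(n); q=rack(pts(d,K,T)[d>0])
    e=q[(q[:,1]<-5)&(q[:,1]>-50)&(q[:,0]<-4)&(q[:,0]>-30)&(q[:,2]>50)&(q[:,2]<120)]
    t=q[(q[:,0]<-8)&(q[:,0]>-28)&(q[:,2]>120)&(q[:,2]<136)&(q[:,1]>-45)&(q[:,1]<20)]
    s=q[(q[:,0]<-8)&(q[:,0]>-40)&(q[:,2]>97)&(q[:,2]<106)&(q[:,1]>108)&(q[:,1]<130)]
    print(n,len(e),np.median(e[:,1]).round(1),"top y min",len(t),np.percentile(t[:,1],[0,2]).round(1) if len(t) else "","top z",np.median(t[:,2]) if len(t) else "", "stop",len(s),s.mean(0).round(1) if len(s) else "")
E
```

```text
[-17.   60.4 123. ] [ 1.  -3.8  5.8] [-0.67 -0.03 -0.  ] 31.35
[-17.   61.9 123. ] [ 0.2 -2.4  5.8] [-0.69 -0.04  0.01] 32.15
side 153 -23.6 top y min 92 [-28.9 -26.8] top z 130.4066376846813 stop 6 [-36.2 116.  100.8]
scene 78 -21.4 top y min 101 [-22.8 -22.2] top z 128.8243029205919 stop 0
```

```bash

for i in 1 2; do python3 -m handwheel '[[[0,0,0,0.03,0,0,0],[0,0,0,0.03,0,0,0],[0,0,0,0,0,0,0],[0,0,0,0,0,0,0],[0,0,0,0,0,0,0],[0,0,0,0,0,0,0],[0,0,0,0,0,0,0],[0,0,0,0,0,0,0]]]' >/dev/null
python3 -c "
from h import *
o=bot.get_obs();print(rack(o['position']).round(1),(R@o['force']).round(1),(R@o['ft_torque']).round(2),o['time_s'])"
done
```

```text
[-17.   62.6 123. ] [ 0.9 -8.9  7.3] [-1.77  0.05  0.05] 33.05
[-17.   62.8 123.1] [ -1.7 -20.6   7.3] [-3.61  0.2   0.15] 33.85
```

```bash

python3 -m handwheel '[[[0,0,0,-0.04,0,0,0],[0,0,0,0,0,0,0],[0,0,0,0,0,0,0.36],[0,0,0,0,0,0,0.4],[0,0,0,0,0,0,0.5],[0,0,0,0,0,0,0.6],[0,0,0,0,0,0,0.6],[0,0,0,0,0,0,0.6]]]'
python3 -m handwheel '[[[0,0,0,0,0,-0.2,0.6],[0,0,0,0,0,-0.5,0.6],[0,0,0,0,0,-0.8,0.6],[0,0,0,0,0,-0.8,0.6],[0,0,0,0,0,-0.8,0.6],[0,0,0,0,-0.5,-0.8,0.6],[0,0,0,0,-0.8,-0.8,0.6],[0,0,0,0,-0.8,-0.8,0.6]]]'
python3 -m handwheel '[[[0,0,0,0,-0.8,-0.5,0.6],[0,0,0,0,-0.8,0,0.6],[0,0,0,0,-0.8,0,0.6],[0,0,0,0,-0.8,0,0.6],[0,0,0,0,-0.8,0,0.6],[0,0,0,0,0,0,0.6],[0,0,0,0,0,0,0.6],[0,0,0,0,0,0,0.6]]]'
python3 - <<'E'
from h import *
for n in("side","scene","wrist"):
    im,d,K,T=cap(n); P=pts(d,K,T)[d>0];q=rack(P)
    t=q[(q[:,0]<-2)&(q[:,0]>-36)&(q[:,2]>124)&(q[:,2]<138)&(q[:,1]>-40)&(q[:,1]<130)]
    s=q[(q[:,0]<-4)&(q[:,0]>-40)&(q[:,2]>97)&(q[:,2]<104)&(q[:,1]>114.5)&(q[:,1]<130)]
    p=q[(q[:,0]>-6)&(q[:,0]<12)&(q[:,2]>90)&(q[:,2]<99)&(q[:,1]>-130)&(q[:,1]<-40)]
    r=cv2.minAreaRect(t[:,:2].astype(np.float32))
    print(n,len(t),"y",np.percentile(t[:,1],[1,99]).round(1),"x",np.percentile(t[:,0],[2,98]).round(1),"z",np.median(t[:,2]).round(1),r[1:],"stop",len(s),s.mean(0).round(1) if len(s) else"","panel",p[:,0].mean().round(1) if len(p) else "")
    b=P[(abs(P[:,0]-460)<30)&(abs(P[:,1]-320)<45)&(P[:,2]>206)&(P[:,2]<218)]
    if len(b)>15: print(" bar on hook",len(b),b.mean(0).round(1),b.min(0).round(),b.max(0).round())
E
```

```text
time_s: 34.65
position: [629.2, 58.1, 122.7]
tcp_rot: [[0.105, 0.994, -0.0], [0.994, -0.105, 0.0], [0.0, -0.0, -1.0]]
force: [0.5, -0.2, -0.2]
width: 55.6
grasp_force: 0.0
time_s: 35.45
position: [576.4, 63.5, 262.2]
tcp_rot: [[0.106, 0.994, 0.001], [0.994, -0.106, 0.0], [0.0, 0.001, -1.0]]
force: [0.0, 0.1, -0.4]
width: 55.8
grasp_force: 0.0
time_s: 36.25
position: [478.1, 74.0, 273.2]
tcp_rot: [[0.106, 0.994, 0.0], [0.994, -0.106, 0.0], [0.0, 0.0, -1.0]]
force: [0.0, -0.4, -0.5]
width: 55.8
grasp_force: 0.0
side 397 y [-24.3 114.9] x [-34.9  -3.5] z 130.8 ((141.98057556152344, 32.85234069824219), 89.7371826171875) stop 7 [-36.6 118.3  99.3] panel 2.6
 bar on hook 85 [454.8 316.5 212.2] [430. 282. 206.] [488. 361. 218.]
scene 446 y [-21.8 116.4] x [-30.4  -2.5] z 129.2 ((143.2829132080078, 30.212488174438477), 89.99607849121094) stop 0  panel 6.5
 bar on hook 80 [460.1 319.7 212. ] [433. 284. 206.] [482. 359. 217.]
wrist 3660 y [ -9.7 115. ] x [-33.5  -2.8] z 130.4 ((129.94114685058594, 32.36204528808594), 89.99864196777344) stop 167 [-22.5 118.8 100.5] panel
```

```bash
python3 -c "
from workcell import bot
print(bot.sign_off())"
```

```text
the job is handed in; nothing more can be done
None
```

The carrier hangs released on the hook, the case stands upright in the bay against the end stop, the bystanders were left alone, and the job was handed in at about 36 s; sign-off returned no verdict, so this rests on my last camera measurements.

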